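# Swap the fittings tray on the hose crimper

### The arm

A 6-joint arm with a two-finger parallel gripper is mounted at the origin on the work surface. World frame = base frame: x ahead of the robot, y to its left, z up, the work surface at z = 0. Lengths are in m, angles in degrees, forces in N, time in s.
With the tool pointing down it reaches from about 0.35 to 0.975 m from the base axis. Payload 4.9 kg.
Tool frame: the origin (TCP) lies on the front face of the gripper's body, between the roots of the fingers; the fingertips stand 73 mm ahead of it and the grasp point (between the pads) lies 54 mm ahead of it; z points along the fingers, y is the line along which they close (so a half turn about z gives the same grasp; the last joint's range is limited). The gripper opens to 85 mm and grips with 20 to 120 N. Pads are 22 mm wide; open, the fingers measure 114 mm over their backs; the gripper's body (76 mm by 85 mm) begins 54 mm behind the grasp point. The pads swing forward as they close: fully open they stand 13 mm farther back than shut.
Start: joints at [58.213, 3.019, 92.412, -0, 84.569, -6.818], TCP at [0.264, 0.567, 0.304] pointing down, gripper open.
Joint ranges: [-172.51, 172.51], [-57.92, 126.97], [3.15, 148.05], [-58.71, 238.71], [5.1, 150.11], [-179.66, 179.66]. Speed limits (degrees/s): [147.25, 147.25, 180, 180, 180, 180].

### API

Orientations are given as [roll, pitch, yaw] about the fixed x, y, z axes, in that order (R = Rz(yaw) Ry(pitch) Rx(roll)).
In Python, from plant import r gives the robot as it stands.
- The arm moves only by the shell command python3 jog.py 'ROWS' [FORCE]. ROWS is a JSON list of rows, 1 to 20 of them, each of 5 numbers: the finger opening in m, then dx, dy, dz in m, then a turn about the tool's z in degrees; each row is the pose to reach, as a shift and turn from the pose commanded when the command began, along the tool's axes at that moment; what a row does not reach only later rows make up. A row lasts 1/8 s, in which the tool goes at most 0.0625 m and 10.7 degrees, less where a joint would pass 70% of its speed; a pose out of reach is approached as far as the arm can. The fingers move at their own pace and stop on an object; FORCE is the grip in N (left out, the last holds). Time passes only in rows, so rows that do not move let the fingers close. It prints the time, the measured TCP pose, the force, the opening and the grip force at its end.
- r.sense(): the state, without advancing time (a new reading comes with each control period).
- r.read_camera(name): name is "side" or "top" or "wrist"; returns the picture (384x512x3 uint8, blue, green, red); there is no depth.
- r.camera_info(name): a dict with "fx", "fy", "cx", "cy" (pixels), "position" and "orientation" of the camera in the world. Camera axes: x right, y down, z forward; pixel columns grow to the right and rows downward; lengths in m; the calibration is good to about 2 mm. A picture is of the moment at which its call begins: read the wrist's pose just before it. camera_info takes no time and is no camera call; for the wrist camera it gives the pose at the moment of the call.
- r.finish_job(): hands the job in; it is judged then, once.
The state is a dict: "t": time; "joints": joint angles; "dq": joint speeds; "joint_torque": joint torques, N m; "eef_pos": TCP position; "ee_rot": TCP orientation; "wrist_force": force on the tool from outside, world axes, zero at the start; "ft_torque": the same for the moment, N m; "opening": finger opening in m; "grip_force": force on a finger pad.
Only numpy, scipy, OpenCV 4.12 (cv2) and the standard library are available. Lean on these libraries where they do the work, as an engineer would, in place of code of your own. Each camera call takes 0.05 s, during which the arm holds its last target. There are 200 camera calls.

### The job

Swap the fittings tray on the hose crimper: lift the empty tray off its two screws and stand it upright in the middle of the sheet of cardboard. Then hang the tray that holds the three plain round ferrules (not the one with hexagon adaptors) in its place, screw heads through both keyholes and slid fully down onto the screws. Lower both trays in the hand rather than dropping them, keep the ferrules in their tray, and leave everything else where it is.

Things in the scene. Friction and masses are not known exactly. Their poses are not given: they have to be found in the camera images.
- crimper: Bench hose crimper, fixed. Origin: foot of its flat front face, below the screws; x straight out of the face, z up. Face spans y -105 to +255 mm, 170 mm high. Beside the tray: an oil gauge 52 mm across at y 105, z 110, standing out 33 mm; a grey socket at y -100 to -78, z 35 to 85, out 28 mm. Its round head (top at 400 mm) and motor box rise more than 60 mm behind the face.
- screws (a point): Midway between the two shoulder screws, on the face, 133.5 mm up; axes as crimper. Screws at y +30 and -30 mm, pointing along x: shank 8 mm across, 6.5 long, then head 16 across, 5 thick. A tray fully home (slot ends on the shanks) has its origin at z -78.5, y 0, x 0 to 3 mm here, leaning up to 2.5 degrees; to pass the heads it must be 20.5 mm higher, then pulled out 12 mm or more.
- empty_tray: Galvanised steel tray, empty, 110 wide (y) x 85 deep (x) x 100 mm high; starts hung home on the screws; 0.2-0.45 kg. Origin: lower edge of the rear face of its upright 4 mm back plate, mid-width; x out of the tray's front, z up. Floor 4 mm, walls to z 34. Grip tab in the middle of the front wall: 5 mm thick in x, 44 wide, z 34 to 68, mid-plane x 82.5; 75 mm clear between it and the back plate.
- empty_tray_mid (a point): Centre of the empty tray's underside, 42.5 mm in front of its origin.
- ferrule_tray: Tray of the same make, size, frame and grip tab as empty_tray. Starts standing on the bench with three loose round ferrules in its two compartments; with them 0.4-0.6 kg.
- ferrule_tray_keys (a point): On the rear face of the ferrule tray's back plate, midway between the round openings of its two keyholes, 58 mm above the underside; axes as the tray. Keyholes at y +30 and -30 mm: opening 22 mm across (3 mm clear of the heads all round), from which a slot 11 mm wide runs UP to its closed end 24.5 mm above the opening's centre. The other trays are the same.
- adaptor_tray: Bystander: tray of the same make, size and frame, standing on the bench, holding four brass hexagon adaptors. It and the ferrule tray may be in either of two places.
- card: Flat sheet of cardboard fixed to the bench, 220 (x) x 200 (y) x 3 mm. Origin: centre of its underside, on the bench; top 3 mm above.
- spray_can: Bystander: white spray can, 64 mm across, 190 mm tall. Origin: centre of its foot.
- die_set: Bystander: round dark steel crimping die set, 84 mm across, 50 mm high. Origin: centre of its foot.
- loose_fitting: Bystander: small steel hose fitting with a hexagon, 30 mm across, 36 mm high, standing below and in front of the hung tray. Origin: centre of its foot.
- wrench: Bystander: steel open-ended wrench lying flat, 180 mm long, under 15 mm high. Origin on its underside; x along it.
- screwdriver: Bystander: screwdriver lying flat, 160 mm long, about 30 mm high, handle to -x. Origin on its underside; x along it.
- grease_jar: Bystander: white jar, 68 mm across, 60 mm high. Origin: centre of its foot.
- carton: Bystander: small cardboard box 100 x 70 x 50 mm. Origin: centre of its underside.
- ferrule0: Loose plain round steel ferrule, 26 mm across, 26 mm high, standing in the ferrule tray. Origin: centre of its underside.
- ferrule1: Loose plain round steel ferrule, 26 mm across, 26 mm high, standing in the ferrule tray. Origin: centre of its underside.
- ferrule2: Loose plain round steel ferrule, 26 mm across, 26 mm high, standing in the ferrule tray. Origin: centre of its underside.

How it is judged (in metres and radians):
On the way, in this order (a step that is already met when the one before it is completed fails the run):
1. the empty tray stands released in the middle of the cardboard (horizontal distance between empty_tray_mid and card below 0.05 m and height (world z) of empty_tray below 0.008 m and angle between empty_tray's own z axis and vertical below 0.08 rad and linear speed of empty_tray below 0.03 m/s and contact force between empty_tray and the fingers below 0.1 N), for 0.3 s.
2. the ferrule tray hangs released on both screws, slid fully down (x of ferrule_tray in the frame of screws between -0.002 and 0.006 m and y of ferrule_tray in the frame of screws between -0.005 and 0.005 m and z of ferrule_tray in the frame of screws between -0.0825 and -0.0745 m and angle between ferrule_tray's own z axis and vertical below 0.12 rad and angle between the x axis of ferrule_tray and the x axis of screws, either way round below 0.14 rad and linear speed of ferrule_tray below 0.03 m/s and contact force between ferrule_tray and the fingers below 0.1 N), for 0.2 s.
At the end, for the whole second after the job is handed in: Empty tray upright and at rest on the cardboard, its centre within 50 mm of the sheet's centre. Ferrule tray at rest on both screws: within 4 mm of the fully-down height, 5 mm sideways, -2 to 6 mm off the face, upright within 0.12 rad, the three ferrules in it. Both released (all of step 1 and all of step 2 and x of ferrule0 in the frame of ferrule_tray between 0 and 0.085 m and y of ferrule0 in the frame of ferrule_tray between -0.055 and 0.055 m and z of ferrule0 in the frame of ferrule_tray between -0.002 and 0.035 m and x of ferrule1 in the frame of ferrule_tray between 0 and 0.085 m and y of ferrule1 in the frame of ferrule_tray between -0.055 and 0.055 m and z of ferrule1 in the frame of ferrule_tray between -0.002 and 0.035 m and x of ferrule2 in the frame of ferrule_tray between 0 and 0.085 m and y of ferrule2 in the frame of ferrule_tray between -0.055 and 0.055 m and z of ferrule2 in the frame of ferrule_tray between -0.002 and 0.035 m); the robot touches nothing.
It fails at once if the empty tray is dropped (moves faster than 0.45 m/s out of the fingers) (contact force between empty_tray and the fingers below 0.05 N and linear speed of empty_tray above 0.45 m/s).
It fails at once if the ferrule tray is dropped (moves faster than 0.45 m/s out of the fingers) (contact force between ferrule_tray and the fingers below 0.05 N and linear speed of ferrule_tray above 0.45 m/s).
It fails at once if a bystander (adaptor tray, spray can, die set, loose fitting, wrench, screwdriver, jar, carton) is moved more than 25 mm (distance of any of adaptor_tray, spray_can, die_set, loose_fitting, wrench, screwdriver, grease_jar, carton from where it was at the start of the episode above 0.025 m).
It also fails if it takes over 58 s, if anything falls off the work surface, if the arm or the gripper's body presses on something with over 40 N, if the wrist force passes 120 N, or if a joint passes its speed limit or range.

## Working session

There is one attempt and no reset: what is moved stays moved. The work goes in short steps, Python scripts to look and compute and a shell command to move; the robot and the scene stay as the last step left them, time stands still between calls to the robot, and variables do not carry over. Pictures are saved under pics/ and viewed, at most 14 in all, crops included, and the job is handed in when it is done.

```bash
ls; mkdir -p pics
python3 - <<'E'
from plant import r
import cv2,json
print(r.sense())
for n in("side","top"):
    print(n,r.camera_info(n)); cv2.imwrite(f"pics/{n}0.png",r.read_camera(n))
print(r.camera_info("wrist"))
E
```

```text
jog.py
pics
plant.py
{'t': 0.0, 'joints': array([ 5.82121653e+01,  3.05474016e+00,  9.24935386e+01, -1.50910812e-03,
        8.45665402e+01, -6.81762028e+00]), 'dq': array([ 0.00201044, -0.02030805,  0.07616079, -0.00565875, -0.07344459,
        0.03247124]), 'joint_torque': array([ 5.06423839e-04, -3.93667638e+01, -3.70183110e+01, -1.06988006e-05,
        6.79108649e-03,  5.22571554e-06]), 'eef_pos': array([0.26358671, 0.56617018, 0.30267503]), 'ee_rot': array([-1.79885815e+02, -1.21386606e-02,  1.55029918e+02]), 'wrist_force': array([ 0.23948493, -0.29409686, -0.30803311]), 'ft_torque': array([-0.00255533, -0.02461776, -0.0280524 ]), 'grip_force': 0.0, 'opening': 0.08501664098217693}
side {'fx': 498.07193552917664, 'fy': 498.07193552917664, 'cx': 251.47753301520348, 'cy': 196.8514765090357, 'position': array([ 0.1812595 , -0.81939141,  0.83642153]), 'orientation': array([-1.29624617e+02, -6.23390205e-02, -2.80278611e+01])}
top {'fx': 439.83447296532745, 'fy': 439.83447296532745, 'cx': 256.65212170158753, 'cy': 193.2998157726721, 'position': array([ 0.50758748, -0.04719555,  1.0651682 ]), 'orientation': array([-1.75274524e+02,  4.52744388e-02, -9.13949001e+01])}
{'fx': 293.59367939555045, 'fy': 293.59367939555045, 'cx': 252.06523432162663, 'cy': 190.67438702656702, 'position': array([0.19662658, 0.5978869 , 0.37299113]), 'orientation': array([1.62756550e+02, 5.53612187e-02, 6.50484102e+01])}
```

View pics/side0.png

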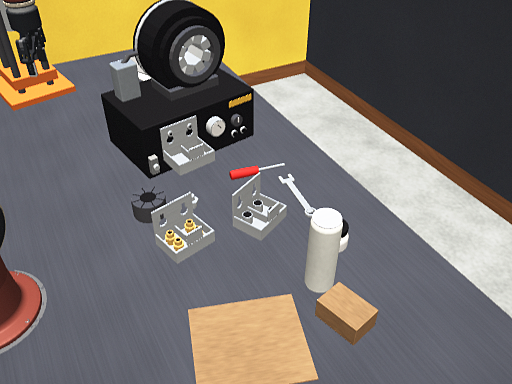

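View pics/top0.png

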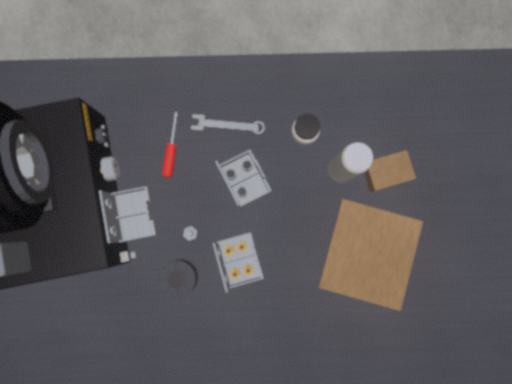

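The side view shows the ferrule tray (dark round holes) near (258,207), the adaptor tray near (183,230), the hung tray near (187,147) and the card near (253,340). In the top view these are at (243,178), (239,262), (130,215) and (371,254); image up is about +x and left about +y.

```bash
cat > h.py <<'E'
from plant import r
import cv2, numpy as np
from scipy.spatial.transform import Rotation as R
def rot(o): return R.from_euler('xyz',o,degrees=True).as_matrix()
def plane(ci,px,z):
    px=np.atleast_2d(px).astype(float)
    d=np.c_[(px[:,0]-ci['cx'])/ci['fx'],(px[:,1]-ci['cy'])/ci['fy'],np.ones(len(px))]@rot(ci['orientation']).T
    p=np.array(ci['position']); return p+d*((z-p[2])/d[:,2])[:,None]
def proj(ci,P):
    c=(np.atleast_2d(P)-ci['position'])@rot(ci['orientation'])
    return np.c_[c[:,0]/c[:,2]*ci['fx']+ci['cx'],c[:,1]/c[:,2]*ci['fy']+ci['cy']]
E
python3 - <<'E'
from h import *
im=cv2.imread('pics/top0.png'); ci=r.camera_info('top')
hsv=cv2.cvtColor(im,cv2.COLOR_BGR2HSV)
m=cv2.inRange(hsv,(8,90,90),(25,255,255))
for c in cv2.findContours(m,0,2)[0]:
    if cv2.contourArea(c)>500:
        q=cv2.minAreaRect(c); print(q, plane(ci,cv2.boxPoints(q),.003).round(3).tolist(), plane(ci,[q[0]],.003).round(4))
cv2.imwrite('pics/topc.png',cv2.resize(im[130:310,85:285],None,fx=3.3,fy=3.3,interpolation=cv2.INTER_CUBIC))
# wrist pose, tool-frame offset of camera
s=r.sense(); w=r.camera_info('wrist'); T=rot(s['ee_rot'])
print(T.round(3), T.T@(w['position']-s['eef_pos']), (T.T@rot(w['orientation'])).round(3))
E
```

```text
((370.9841003417969, 254.3260955810547), (83.69249725341797, 91.64431762695312), 14.995077133178711) [[0.366, -0.191, 0.003], [0.576, -0.256, 0.003], [0.519, -0.448, 0.003], [0.311, -0.38, 0.003]] [[ 0.4421 -0.3187  0.003 ]]
((389.70184326171875, 170.33941650390625), (29.022136688232422, 43.1021842956543), 73.3007583618164) [[0.664, -0.314, 0.003], [0.692, -0.416, 0.003], [0.623, -0.433, 0.003], [0.595, -0.331, 0.003]] [[ 0.6435 -0.3735  0.003 ]]
[[-0.907  0.422 -0.001]
 [ 0.422  0.907 -0.002]
 [ 0.    -0.002 -1.   ]] [ 0.07413284  0.00030685 -0.07020948] [[ 0.    -0.955 -0.297]
 [ 1.     0.     0.001]
 [-0.001 -0.297  0.955]]
```

View pics/topc.png

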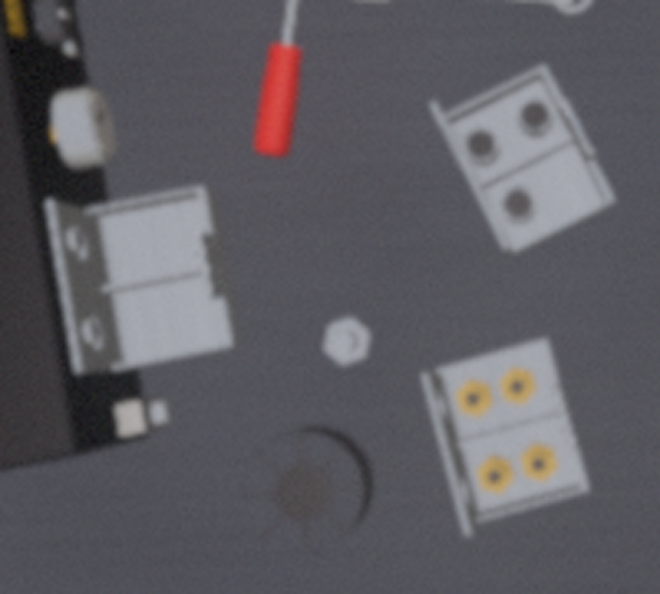

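Run:
```python
from h import *
ci=r.camera_info('top')
f=lambda L,z: plane(ci,np.array(L)/3.3+[85,130],z)
for n,b,fr,z in(('hung',[(47,200),(80,375)],[(205,188),(232,347)],.055),('ferr',[(432,100),(510,250)],[(545,66),(614,200)],0)):
    B=f(b,z+.1);F=f(fr,z+.034); d=B[0]-B[1]; e=F[0]-F[1]
    print(n,B.round(4).tolist(),np.linalg.norm(d),'F',F.round(4).tolist(),np.linalg.norm(e))
    for v in(d,e): 
        print(' front yaw',np.degrees(np.arctan2(-v[0],v[1]))-0, )
    print(' depth',B.mean(0)-F.mean(0),np.linalg.norm((B.mean(0)-F.mean(0))[:2]))
s=r.sense();print(s['eef_pos'],s['t'])
```

```text
hung [[0.5964, 0.2786, 0.155], [0.4863, 0.2574, 0.155]] 0.1120963642927544 F [[0.6084, 0.1955, 0.089], [0.501, 0.1778, 0.089]] 0.10887878126755238
 front yaw -79.13091793679644
 front yaw -80.66000300177024
 depth [-0.0133037   0.08137375  0.066     ] 0.08245407850403848
ferr [[0.6629, 0.0401, 0.1], [0.5608, -0.0101, 0.1]] 0.11376778423133266 F [[0.6962, -0.0356, 0.034], [0.5984, -0.0825, 0.034]] 0.1085458046667732
 front yaw -63.800881983412225
 front yaw -64.36489986192994
 depth [-0.03541324  0.07400733  0.066     ] 0.08204378403025166
[0.26362794 0.56619706 0.30276496] 0.1
```

```bash
python3 jog.py '[[0.05,-0.214,-0.304,0,0],[0.05,-0.214,-0.304,0,-10],[0.05,-0.214,-0.304,0,-20],[0.05,-0.214,-0.304,0,-30],[0.05,-0.214,-0.304,0,-35],[0.05,-0.214,-0.304,0,-35],[0.05,-0.423,-0.219,0,-35],[0.05,-0.423,-0.219,0,-35],[0.05,-0.423,-0.219,0,-35],[0.05,-0.423,-0.219,0,-35],[0.05,-0.423,-0.219,0,-35],[0.05,-0.423,-0.219,0,-35]]' 120
python3 - <<'E'
from h import *
s=r.sense();ci=r.camera_info('wrist');print(s['eef_pos'],s['ee_rot'],ci)
cv2.imwrite('pics/w1.png',r.read_camera('wrist'))
E
```

```text
t: 1.6
eef_pos: [0.5542, 0.1895, 0.3032]
ee_rot: [180.0, -0.1, -170.0]
wrist_force: [0.9, -0.3, -0.3]
opening: 0.0499
grip_force: 0.0
[0.55415916 0.18948334 0.30320098] [ 1.79992832e+02 -9.74466907e-02 -1.69967460e+02] {'fx': 293.59367939555045, 'fy': 293.59367939555045, 'cx': 252.06523432162663, 'cy': 190.67438702656702, 'position': array([0.48130242, 0.17574367, 0.37353878]), 'orientation': array([ 1.62800803e+02, -7.75603813e-02,  1.00052622e+02])}
```

View pics/w1.png

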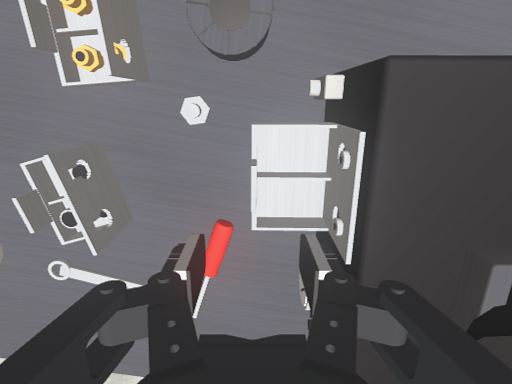

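Wrist view: hung tray front-wall corners are at about (252,125) and (253,230), back-plate top corners at (362,133) and (351,262). The ferrule tray is at lower left and the loose fitting at (195,110).

Run:
```python
from h import *
ci={'fx':293.594,'fy':293.594,'cx':252.065,'cy':190.674,'position':np.array([0.4813,0.17574,0.37354]),'orientation':[162.8008,-.0776,100.0526]}
for px,z in(([(252,125),(253,230)],.089),([(362,133),(351,262)],.155),([(329,124),(329,230)],.089)):
    P=plane(ci,px,z);v=P[0]-P[1];print(P.round(4).tolist(),np.linalg.norm(v),np.degrees(np.arctan2(v[1],v[0])),P.mean(0))
im=cv2.imread('pics/w1.png')
cv2.imwrite('pics/w1c.png',cv2.resize(im[100:280,235:380],None,fx=4,fy=3.3,interpolation=cv2.INTER_CUBIC)[:600])
```

```text
[[0.5037, 0.18, 0.089], [0.6107, 0.2001, 0.089]] 0.10880782699477619 -169.3938024161382 [0.55721223 0.19005983 0.089     ]
[[0.4901, 0.2597, 0.155], [0.5953, 0.281, 0.155]] 0.10734466774868974 -168.55410452631713 [0.54270368 0.27030328 0.155     ]
[[0.4901, 0.2518, 0.089], [0.5967, 0.2793, 0.089]] 0.11010284019558016 -165.51516136970682 [0.54338838 0.26554805 0.089     ]
```

View pics/w1c.png

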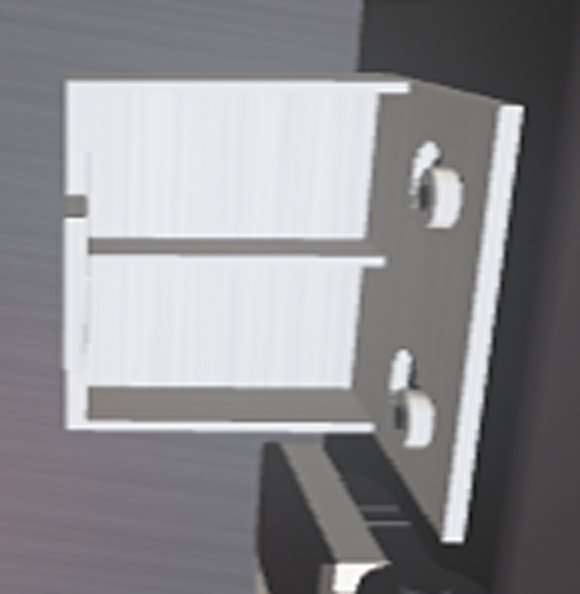

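The crop shows the tab edge-on at about u 251–257, v 166–212. Both screw heads lie in front of the back plate.

Run:
```python
from h import *
ci={'fx':293.594,'fy':293.594,'cx':252.065,'cy':190.674,'position':np.array([0.4813,0.17574,0.37354]),'orientation':[162.8008,-.0776,100.0526]}
P=plane(ci,[(251.3,166),(251.3,212),(257,166),(257,212)],.123);print(P.round(4),np.linalg.norm(P[0]-P[1]),P.mean(0))
T=rot([180,-.1,-170])
for c in(P.mean(0),[.5555,.1885,0],):print(T.T@(np.array(c)-[.5542,.1895,.3032]))
```

```text
[[0.5356 0.185  0.123 ]
 [0.5778 0.1925 0.123 ]
 [0.5347 0.1899 0.123 ]
 [0.5769 0.1976 0.123 ]] 0.042888988471682106 [0.55625003 0.19126069 0.123     ]
[-0.00263913  0.00137796  0.18019567]
[-0.00163578 -0.00121055  0.30319761]
```

```bash
python3 jog.py '[[0.05,-0.002,0.001,0.05,0],[0.05,-0.002,0.001,0.1,0],[0.05,-0.002,0.001,0.125,0],[0.05,-0.002,0.001,0.136,0],[0.05,-0.002,0.001,0.136,0],[0,-0.002,0.001,0.136,0],[0,-0.002,0.001,0.136,0],[0,-0.002,0.001,0.136,0],[0,-0.002,0.001,0.136,0],[0,-0.002,0.001,0.136,0]]' 100
python3 - <<'E'
from h import *
s=r.sense();ci=r.camera_info('wrist');print(s['eef_pos'],s['ee_rot'],s['wrist_force'],s['ft_torque'],ci)
cv2.imwrite('pics/w2.png',r.read_camera('wrist'))
E
```

```text
t: 2.9
eef_pos: [0.5574, 0.191, 0.1695]
ee_rot: [180.0, 0.1, -170.0]
wrist_force: [-1.4, -1.0, 6.5]
opening: 0.0029
grip_force: 98.2
[0.55743773 0.19101579 0.16950036] [ 1.79960514e+02  1.25762455e-01 -1.69986022e+02] [-1.42462651 -0.9674501   6.51596208] [0.39373112 0.17631497 0.04307138] {'fx': 293.59367939555045, 'fy': 293.59367939555045, 'cx': 252.06523432162663, 'cy': 190.67438702656702, 'position': array([0.48431242, 0.17718731, 0.23954703]), 'orientation': array([ 1.62576844e+02, -1.09200665e-01,  1.00031246e+02])}
```

View pics/w2.png

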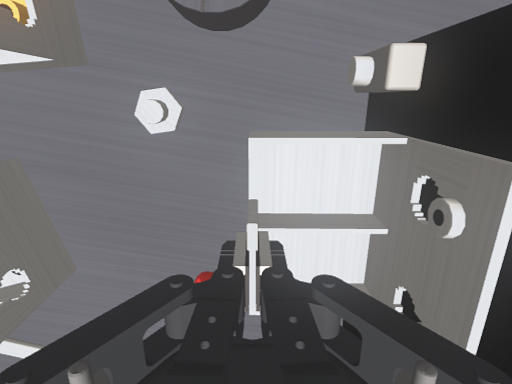

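Gripped: the front-wall corner shows at (250,134) and the tab between the pads at (253,205–300). I'll lift to the keyhole height.

```bash
python3 jog.py '[[0,0,0,-0.008,0],[0,0,0,-0.016,0],[0,0,0,-0.024,0],[0,0,0,-0.024,0],[0,0,0,-0.024,0]]' 120
python3 - <<'E'
from h import *
s=r.sense();print(s['eef_pos'],s['ee_rot'],s['wrist_force'],s['ft_torque'])
cv2.imwrite('pics/w3.png',r.read_camera('wrist'))
E
```

```text
t: 3.58
eef_pos: [0.5564, 0.1908, 0.1916]
ee_rot: [-180.0, -0.0, -170.0]
wrist_force: [1.1, 0.2, -2.9]
opening: 0.0027
grip_force: 117.8
[0.55640999 0.19077649 0.19162316] [-1.79995580e+02 -3.35789120e-02 -1.69962019e+02] [ 1.0759112   0.22442417 -2.89539874] [-0.18078528  0.02525695  0.03762973]
```

View pics/w3.png

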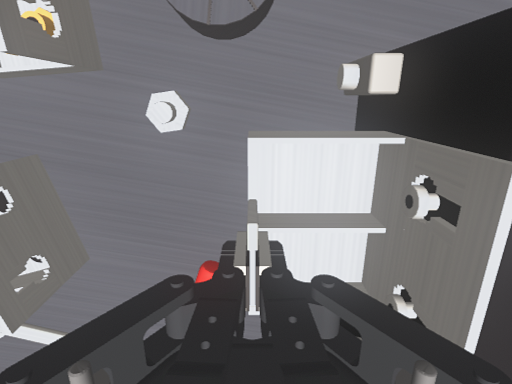

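The screw heads are now in the round openings, and the tray has not shifted in the hand. I'll pull out and look at the force.

```bash
python3 jog.py '[[0,0,0,0.001,0],[0,0,-0.006,0.001,0],[0,0,-0.012,0.001,0],[0,0,-0.018,0.001,0],[0,0,-0.026,0.001,0],[0,0,-0.036,0.001,0],[0,0,-0.036,0.001,0]]' 120
```

```text
t: 4.5
eef_pos: [0.5631, 0.1545, 0.1909]
ee_rot: [-180.0, 0.0, -170.0]
wrist_force: [0.8, -0.5, -3.2]
opening: 0.0028
grip_force: 117.7
```

Run:
```python
from h import *
s=r.sense();p=s['eef_pos'];T=rot(s['ee_rot']);print(p,s['ee_rot'],s['wrist_force'])
```

```text
[0.56310724 0.15450518 0.19094584] [-1.79995490e+02  5.14183105e-03 -1.70038234e+02] [ 0.80743758 -0.50934686 -3.23213414]
```

```bash
python3 jog.py '[[0,0,0,-0.04,0],[0,0,0,-0.09,0],[0,0,-0.01,-0.13,0],[0,0.015,-0.035,-0.139,0],[0,0.035,-0.085,-0.139,0],[0,0.056,-0.135,-0.139,0],[0,0.077,-0.185,-0.139,0],[0,0.098,-0.235,-0.139,0],[0,0.119,-0.285,-0.139,0],[0,0.14,-0.335,-0.139,0],[0,0.16,-0.385,-0.139,0],[0,0.181,-0.435,-0.139,0],[0,0.197,-0.475,-0.129,0],[0,0.2016,-0.485,-0.09,0],[0,0.2016,-0.485,-0.045,0],[0,0.2016,-0.485,0,0],[0,0.2016,-0.485,0.035,0],[0,0.2016,-0.485,0.05,0],[0,0.2016,-0.485,0.05,0]]' 120
python3 - <<'E'
from h import *
print(r.sense()['eef_pos'])
cv2.imwrite('pics/s4.png',r.read_camera('side'));cv2.imwrite('pics/w4.png',r.read_camera('wrist'));cv2.imwrite('pics/t4.png',r.read_camera('top'))
E
```

```text
t: 6.88
eef_pos: [0.4487, -0.357, 0.1403]
ee_rot: [179.9, -0.0, -170.0]
wrist_force: [-0.1, 0.9, -3.0]
opening: 0.0025
grip_force: 118.3
[ 0.4486903  -0.35703339  0.14028125]
```

View pics/s4.png

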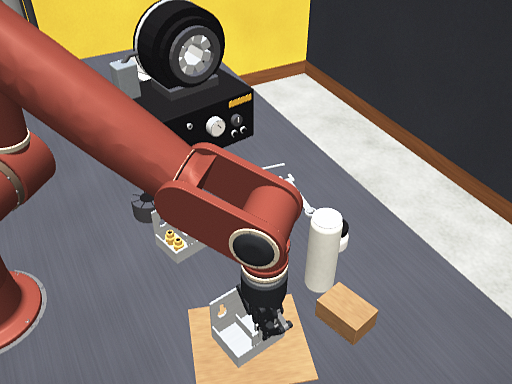

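The empty tray is held over the middle of the card, at about (240,330) in the side view, clear of the spray can. Lowering.

```bash
python3 jog.py '[[0,0,0,0.008,0],[0,0,0,0.016,0],[0,0,0,0.02,0],[0,0,0,0.022,0],[0,0,0,0.024,0],[0,0,0,0.025,0],[0,0,0,0.025,0]]' 120
```

```text
t: 7.9
eef_pos: [0.4488, -0.3578, 0.1194]
ee_rot: [179.9, -0.1, -169.9]
wrist_force: [-10.7, 7.8, 17.4]
opening: 0.0024
grip_force: 121.7
```

```bash
python3 jog.py '[[0,0,0,-0.003,0],[0,0,0,-0.003,0],[0.02,0,0,-0.003,0],[0.05,0,0,-0.003,0],[0.05,0,0,-0.003,0],[0.05,0,0,-0.003,0],[0.05,0,0,-0.02,0],[0.05,0,0,-0.06,0],[0.05,0,0,-0.11,0],[0.05,0,0,-0.16,0],[0.05,0,0,-0.21,0],[0.05,0,0,-0.21,0]]' 120
python3 - <<'E'
from h import *
s=r.sense();ci=r.camera_info('wrist');print(s['eef_pos'],s['ee_rot'],ci['position'],ci['orientation'])
a=r.read_camera('wrist');b=r.read_camera('side')[260:384,140:400]
cv2.imwrite('pics/wc5.png',np.hstack([cv2.resize(a,(400,300)),cv2.resize(b,(400,300))]))
cv2.imwrite('pics/w5.png',a)
E
```

```text
t: 9.4
eef_pos: [0.4503, -0.3587, 0.3339]
ee_rot: [-179.4, 0.4, -170.0]
wrist_force: [1.4, 0.6, 0.3]
opening: 0.0498
grip_force: 0.0
[ 0.45026966 -0.35870217  0.33393449] [-179.40201729    0.40438655 -169.96384588] [ 0.37665512 -0.37184006  0.40357539] [162.30145074   0.52492444 100.05105005]
```

View pics/wc5.png

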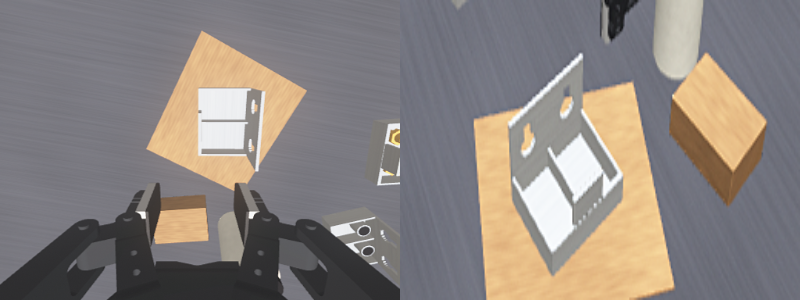

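The empty tray stands upright in the middle of the card. Next, hover over the ferrule tray.

```bash
python3 jog.py '[[0.05,-0.12,0.13,0,-8],[0.05,-0.12,0.13,0,-16],[0.05,-0.2455,0.263,0,-16],[0.05,-0.2455,0.263,0,-16],[0.05,-0.2455,0.263,0,-16],[0.05,-0.2455,0.263,0,-16],[0.05,-0.2455,0.263,0.05,-16],[0.05,-0.2455,0.263,0.086,-16],[0.05,-0.2455,0.263,0.086,-16],[0.05,-0.2455,0.263,0.086,-16]]' 120
python3 - <<'E'
from h import *
s=r.sense();ci=r.camera_info('wrist');print(s['eef_pos'],s['ee_rot'],ci['position'],ci['orientation'])
a=r.read_camera('wrist');cv2.imwrite('pics/w6.png',a)
cv2.imwrite('pics/w6c.png',cv2.resize(a[100:280,235:400],None,fx=4,fy=3.3,interpolation=cv2.INTER_CUBIC))
E
```

```text
t: 10.75
eef_pos: [0.645, -0.0558, 0.2406]
ee_rot: [-180.0, 0.0, -154.0]
wrist_force: [0.3, -0.7, 0.6]
opening: 0.0499
grip_force: 0.0
[ 0.64498147 -0.05576977  0.24057271] [-1.79986638e+02  1.75750031e-02 -1.53982267e+02] [ 0.57849223 -0.08963936  0.3107548 ] [ 1.62667384e+02 -5.94344789e-02  1.16035047e+02]
```

View pics/w6c.png

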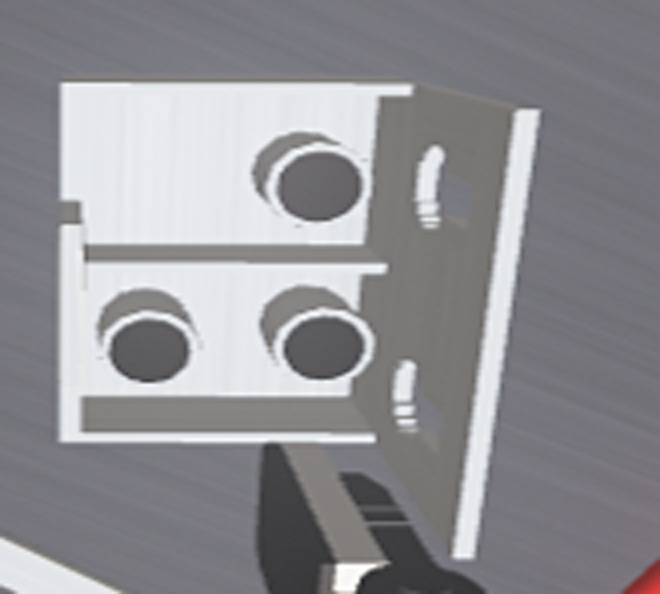

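The crop shows the three round ferrules in place. The front-wall corners are at full-image (250,124.8) and (250,233.6), square with the tool.

Run:
```python
from h import *
def mk(p,o): return {'fx':293.594,'fy':293.594,'cx':252.065,'cy':190.674,'position':np.array(p),'orientation':o}
A=mk([0.4813,0.17574,0.37354],[162.8008,-.0776,100.0526]);B=mk([0.57849,-0.08964,0.31075],[162.66738,-.0594,116.035])
# crop coords (scale 4,3.3; origin 235,100), same features in both
for ci,cr,z,tp,yaw in((A,[(66,80),(66,429)],.089,[.55416,.18948,.3032],-169.967),(B,[(60,82),(60,441)],.034,[.64498,-.05577,.24057],-153.982)):
    P=plane(ci,np.array(cr)/[4,3.3]+[235,100],z);v=P[1]-P[0]
    print(P.round(4).tolist(),np.linalg.norm(v),np.degrees(np.arctan2(v[1],v[0])),'mid in tool',rot([180,0,yaw]).T@(P.mean(0)-tp))
```

```text
[[0.5031, 0.1795, 0.089], [0.611, 0.1985, 0.089]] 0.10950502932389314 10.019996311729468 mid in tool [-0.00275479 -0.00099172  0.2142    ]
[[0.5996, -0.0811, 0.034], [0.6988, -0.033, 0.034]] 0.11020770656898206 25.914942468699994 mid in tool [-0.00322659 -0.00298263  0.20657   ]
```

```bash
python3 jog.py '[[0.05,-0.003,-0.001,0.05,0],[0.05,-0.003,-0.001,0.1,0],[0.05,-0.003,-0.001,0.116,0],[0.05,-0.003,-0.001,0.126,0],[0.05,-0.003,-0.001,0.126,0],[0.02,-0.003,-0.001,0.126,0],[0,-0.003,-0.001,0.126,0],[0,-0.003,-0.001,0.126,0],[0,-0.003,-0.001,0.126,0],[0,-0.003,-0.001,0.126,0],[0,-0.003,-0.001,0.126,0]]' 120
python3 - <<'E'
from h import *
s=r.sense();print(s['eef_pos'],s['ee_rot'],s['wrist_force'])
a=r.read_camera('wrist');cv2.imwrite('pics/w7.png',a)
# in-hand comparison with w2/w3: shift of the tray corner/left wall patch
b=cv2.imread('pics/w2.png')
for n,im in(('w2',b),('w3',cv2.imread('pics/w3.png')),('w7',a)):
    g=cv2.cvtColor(im,cv2.COLOR_BGR2GRAY)
    print(n,'col edges v160:',[int(x) for x in g[165,238:262]],'row edges u300:',[int(x) for x in g[126:146,300]])
    print('  tab rows u252',[int(x) for x in g[192:232:2,252]], 'backplate row180',[int(x) for x in g[180,486:512]])
E
```

```text
t: 12.18
eef_pos: [0.6484, -0.0546, 0.1155]
ee_rot: [180.0, 0.1, -154.0]
wrist_force: [-2.4, 3.5, 5.8]
opening: 0.0026
grip_force: 118.1
[ 0.6484021  -0.05457839  0.11547003] [ 1.79969832e+02  7.61094054e-02 -1.53966939e+02] [-2.41151542  3.51063792  5.83501595]
w2 col edges v160: [117, 117, 118, 117, 119, 119, 119, 119, 119, 114, 167, 225, 232, 231, 231, 231, 231, 231, 231, 230, 230, 230, 231, 231] row edges u300: [122, 121, 122, 122, 122, 130, 132, 130, 131, 129, 128, 150, 231, 232, 231, 230, 231, 231, 232, 232]
  tab rows u252 [231, 231, 231, 238, 124, 129, 128, 129, 127, 126, 130, 127, 126, 127, 128, 117, 227, 228, 227, 227] backplate row180 [113, 113, 113, 111, 110, 111, 112, 112, 112, 113, 113, 113, 113, 111, 110, 110, 109, 110, 111, 112, 113, 114, 113, 113, 112, 125]
w3 col edges v160: [122, 123, 123, 123, 122, 123, 124, 123, 118, 170, 226, 233, 231, 230, 231, 230, 231, 231, 230, 230, 231, 231, 231, 230] row edges u300: [121, 122, 122, 123, 124, 131, 130, 130, 131, 129, 128, 150, 230, 232, 230, 230, 231, 231, 231, 232]
  tab rows u252 [230, 231, 231, 238, 125, 130, 129, 130, 128, 127, 130, 128, 127, 128, 129, 119, 228, 228, 227, 228] backplate row180 [113, 113, 112, 112, 112, 113, 113, 114, 114, 113, 113, 113, 112, 111, 110, 110, 111, 113, 114, 115, 115, 114, 112, 122, 194, 234]
w7 col edges v160: [121, 121, 120, 121, 122, 123, 124, 125, 122, 151, 216, 234, 231, 231, 231, 231, 231, 231, 231, 231, 230, 231, 231, 231] row edges u300: [122, 122, 122, 122, 123, 129, 132, 132, 132, 130, 129, 126, 207, 231, 231, 231, 231, 231, 232, 232]
  tab rows u252 [231, 231, 231, 232, 154, 128, 128, 130, 129, 128, 130, 129, 127, 130, 131, 126, 173, 230, 228, 228] backplate row180 [113, 115, 114, 113, 112, 112, 113, 112, 112, 113, 114, 114, 114, 114, 113, 113, 111, 110, 111, 112, 114, 114, 114, 115, 115, 114]
```

The in-hand position of the ferrule tray matches the first grasp to within half a pixel. I'll carry it to a stand-off in front of the screws.

```bash
python3 jog.py '[[0,0,0,-0.01,0],[0,0,0,-0.03,0],[0,0,0,-0.06,0],[0,0,0,-0.095,0],[0,0,0.01,-0.125,0],[0,-0.001,0.03,-0.14,2],[0,-0.002,0.06,-0.14,5],[0,-0.004,0.09,-0.14,8],[0,-0.005,0.12,-0.14,11],[0,-0.006,0.15,-0.14,14],[0,-0.008,0.175,-0.135,16],[0,-0.0083,0.195,-0.12,16],[0,-0.0083,0.203,-0.1,16],[0,-0.0083,0.203,-0.085,16],[0,-0.0083,0.203,-0.078,16],[0,-0.0083,0.203,-0.078,16],[0,-0.0083,0.203,-0.078,16]]' 120
python3 - <<'E'
from h import *
s=r.sense();p=s['eef_pos'];T=rot(s['ee_rot']);print(p,s['ee_rot'],s['wrist_force'],s['ft_torque'])
for n,h in(('home xy @open z',[.5564,.1908,.191]),):print(T.T@(np.array(h)-p))
a=r.read_camera('wrist');cv2.imwrite('pics/w8.png',a)
E
```

```text
t: 14.35
eef_pos: [0.567, 0.1305, 0.1926]
ee_rot: [-180.0, 0.1, -170.0]
wrist_force: [0.2, -0.3, -3.1]
opening: 0.0024
grip_force: 117.9
[0.56699692 0.1304664  0.19264193] [-1.79988932e+02  7.63618510e-02 -1.70007666e+02] [ 0.21218936 -0.29767314 -3.13774828] [-0.16364878 -0.02228232  0.01808675]
[-3.05070563e-05  6.12574565e-02  1.63013375e-03]
```

View pics/w8.png

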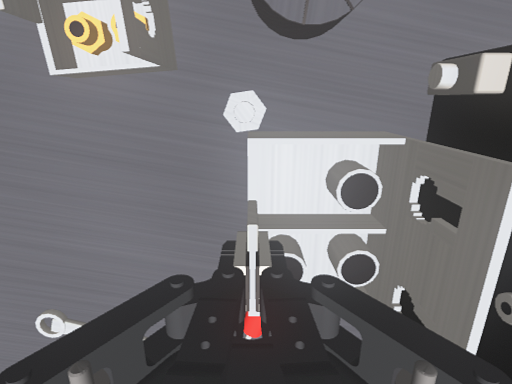

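Tray and ferrules are steady in the hand and the keyholes are clear. The lower screw head shows at (507,308). Sliding in slowly.

```bash
python3 jog.py '[[0,0,0.012,0.001,0],[0,0,0.024,0.001,0],[0,0,0.034,0.001,0],[0,0,0.042,0.001,0],[0,0,0.048,0.001,0],[0,0,0.053,0.001,0],[0,0,0.057,0.001,0],[0,0,0.061,0.001,0],[0,0,0.061,0.001,0],[0,0,0.061,0.001,0]]' 120
python3 - <<'E'
from h import *
s=r.sense();print(s['eef_pos'],s['ee_rot'],s['wrist_force'],s['ft_torque'])
a=r.read_camera('wrist');cv2.imwrite('pics/w9.png',a)
b=cv2.imread('pics/w3.png')
cv2.imwrite('pics/w9c.png',cv2.resize(np.hstack([b[130:330,380:510],a[130:330,380:510]]),None,fx=2.9,fy=2.9,interpolation=cv2.INTER_CUBIC))
E
```

```text
t: 15.65
eef_pos: [0.5557, 0.1908, 0.1909]
ee_rot: [-180.0, -0.0, -170.0]
wrist_force: [-0.2, -0.8, -4.1]
opening: 0.0025
grip_force: 117.9
[0.55571075 0.19081977 0.19088527] [-1.79993948e+02 -2.72409647e-03 -1.69977279e+02] [-0.20002334 -0.79806607 -4.09774497] [-0.16151126 -0.01143718  0.01724823]
```

View pics/w9c.png

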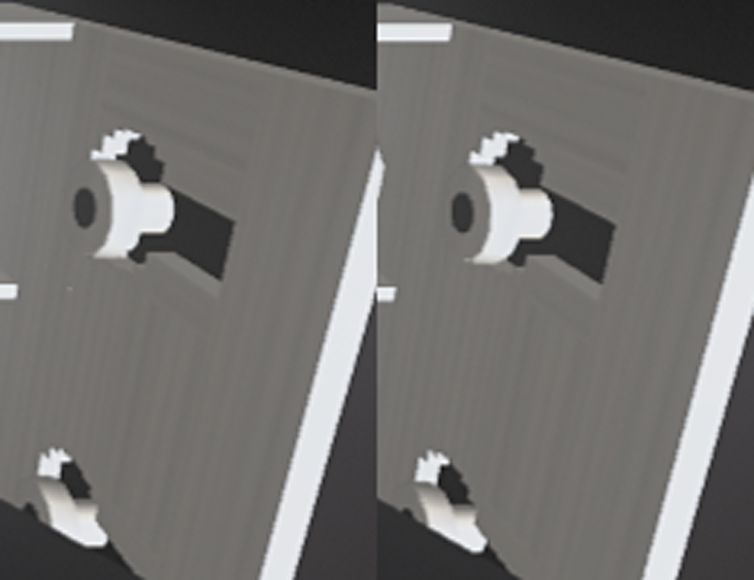

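Both heads are through the openings, matching the reference (left). Lowering onto the shanks.

```bash
python3 jog.py '[[0,0,0,0.005,0],[0,0,0,0.01,0],[0,0,0,0.015,0],[0,0,0,0.019,0],[0,0,0,0.021,0],[0,0,0,0.023,0],[0,0,0,0.023,0],[0,0,0,0.023,0]]' 120
```

```text
t: 16.7
eef_pos: [0.556, 0.1912, 0.1691]
ee_rot: [180.0, 0.1, -170.0]
wrist_force: [-3.5, -1.0, 5.5]
opening: 0.0028
grip_force: 119.4
```

```bash
python3 jog.py '[[0,0,0,-0.001,0],[0.015,0,0,-0.001,0],[0.05,0,0,-0.001,0],[0.05,0,0,-0.001,0],[0.05,0,0,-0.001,0],[0.05,0,0,-0.02,0],[0.05,0,0,-0.06,0],[0.05,0,0,-0.11,0],[0.05,0,0,-0.136,0],[0.05,0,0,-0.136,0]]' 120
python3 - <<'E'
from h import *
s=r.sense();print(s['eef_pos'],s['ee_rot'])
a=r.read_camera('wrist');cv2.imwrite('pics/w10.png',a)
b=cv2.imread('pics/w1.png');sl=np.s_[100:280,235:380]
cv2.imwrite('pics/w10c.png',cv2.resize(np.hstack([b[sl],a[sl]]),None,fx=2.7,fy=2.7,interpolation=cv2.INTER_CUBIC))
E
```

```text
t: 17.95
eef_pos: [0.557, 0.1913, 0.3087]
ee_rot: [180.0, 0.5, -170.0]
wrist_force: [-0.3, -0.0, -0.7]
opening: 0.0499
grip_force: 0.0
[0.55699922 0.19125257 0.30866193] [ 179.98936035    0.45057787 -169.96370961]
```

View pics/w10c.png

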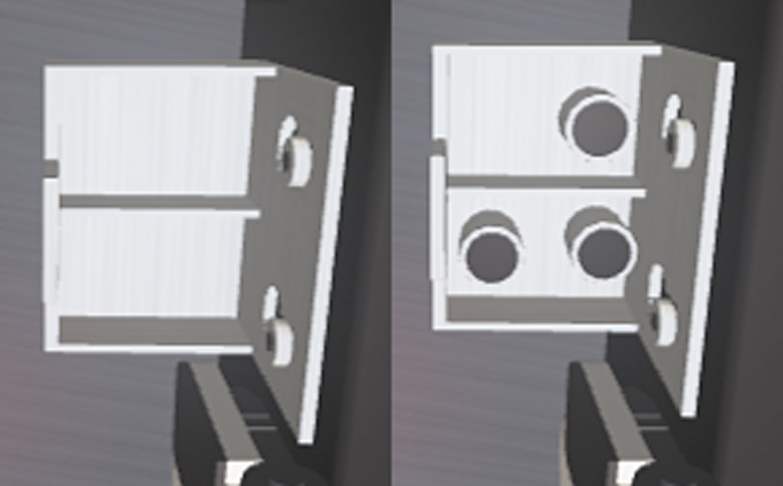

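It matches the original hung view: heads at the slot tops, and all three ferrules in the tray. Handing in.

```bash
python3 jog.py '[[0.05,0,0,0,0],[0.05,0,0,0,0],[0.05,0,0,0,0],[0.05,0,0,0,0]]' && python3 -c "
from plant import r
print(r.finish_job())"
```

```text
t: 18.5
eef_pos: [0.5556, 0.1909, 0.3033]
ee_rot: [-180.0, -0.1, -170.0]
wrist_force: [0.0, 0.2, -0.5]
opening: 0.05
grip_force: 0.0
the job is handed in; nothing more can be done
None
```

The job is handed in at 18.5 s, with no verdict returned: by camera, the empty tray stands upright in the middle of the card, and the ferrule tray hangs fully down on both screws with its three ferrules inside.

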